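Close the pressing jig and thread its guide rod

ROBOT

A 7-joint arm with a two-finger parallel gripper is mounted at the origin on the work surface. World frame = base frame: x ahead of the robot, y to its left, z up, the work surface at z = 0. Lengths are in m, angles in rad, forces in N, time in s.
With the tool pointing down it reaches from about 0.4 to 0.85 m from the base axis. Payload 10.4 kg.
Tool frame: the origin (TCP) lies midway between the tips of the shut fingers; the grasp point (between the pads) lies manip.pinch_z behind it (manip.pinch_z is the distance from the TCP to the grasp point, in m); z points along the fingers, y is the direction in which the jaws open and shut (so a half turn about z gives the same grasp; the last joint's range is limited). The gripper opens to 85 mm and grips with 20 to 120 N. Pads are 22 mm wide; open, the fingers measure 114 mm over their backs; the gripper's body (76 mm by 85 mm) begins 54 mm behind the grasp point. The pads swing forward as they close: fully open they stand 13 mm farther back than shut.
Start: joints at [-1.305, 0.332, -0.065, 1.46, 0.022, 1.35, -0.088], TCP at [0.178, 0.599, 0.231] pointing down, gripper open.
Joint ranges: [-2.6, 2.6], [-0.5, 2.12], [-1.47, 1.34], [0.16, 2.42], [-1.27, 4.41], [0.06, 2.06], [-2.6, 2.6]. Speed limits (rad/s): [2.22, 2.22, 2.79, 2.79, 3.14, 3.14, 3.14].

INTERFACE

Orientations are given as a unit quaternion [x, y, z, w].
In Python, from workcell import manip gives the robot as it stands.
- The arm moves only by the shell command python3 -m handwheel 'ROWS' [FORCE]. ROWS is JSON, a list that holds one entry, the list of rows, each a list of 7 numbers: the shift along the tool's x, y, z in m, then the turn, a rotation vector about the tool's x, y, z in rad, then the finger opening in m, from 0 to 0.0854. In form: [[[tx, ty, tz, ax, ay, az, claw], ...]]. A call has 1 to 8 rows; each row is the pose to reach, as a shift and turn from the pose commanded when the call began, along the tool's axes at that moment; what a row does not reach only later rows make up. A row lasts 1/8 s, in which the tool goes at most 62.5 mm and 10.7 degrees, less where a joint would pass 70% of its speed; a pose out of reach is approached as far as the arm can. A call with a gripper value outside its range is refused whole. The fingers move at their own pace and stop on an object; FORCE is the grip in N (left out, the last holds). Time passes only in rows, so rows that repeat a pose let the fingers close. It gives the time, the measured TCP pose, the force and the opening at its end, in the units of the state.
- manip.get_obs(): the state, without advancing time (a new reading comes with each control period).
- manip.camera(name): name is "side" or "top" or "wrist"; returns the picture (400x640x3 uint8, blue, green, red); there is no depth.
- manip.calibration(name): a dict with "fx", "fy", "cx", "cy" (pixels), "view" (4x4, takes a point from world to camera coordinates); the wrist camera has in their place "tool_from_camera" (4x4, takes a point from camera to tool coordinates, whose origin is the TCP and whose axes are the flange's). Camera axes: x right, y up, looking along -z (the intrinsics and any distortion apply to the point x, -y, -z); pixel columns grow to the right and rows downward; lengths in m; the calibration is good to about 2 mm. The wrist camera is an equidistant fisheye: a pixel r from the principal point sees the ray r / f radians off the axis. A picture is of the moment at which its call begins: read the wrist's pose just before it. calibration takes no time and is no camera call.
- manip.hand_in(): hands the job in, once; it reports no verdict.
The state is a dict: "clock": time; "joint_pos": joint angles; "joint_velocities": joint speeds; "tau": joint torques, N m; "position": TCP position; "ee_rot": TCP orientation; "ft_force": force on the tool from outside, world axes, zero at the start; "torque": the same for the moment, N m; "grip_width": opening from 0.0 (shut) to 1.0 (fully open).
Only numpy, scipy, OpenCV 4.12 (cv2) and the standard library are available. Lean on these libraries where they do the work, as an engineer would, in place of code of your own. Each camera call takes 0.05 s, during which the arm holds its last target.

TASK

Press the jig's open lid fully shut on the greyboard panel, then take the long plain rod out of the wooden stand and thread it from above through the lid's bushing and on through the base's bushing, until its lower end pokes out a little below the lower bushing without touching the table. The rod has no head and would drop through, so finish still gripping it there, upright and still, so that a colleague can fit the clip underneath. Leave the other rods and the other things on the desk where they are.

Things in the scene. Friction and masses are not known exactly. Their poses are not given: they have to be found in the camera images.
- jig: Pressing jig, fixed to the desk. Origin on the desk under the centre of its plywood base (150 x 140 mm, top 50 mm high, with a greyboard panel on it up to 57 mm high). z up; x points from the lid's hinge (80 mm to -x) towards the two steel bushing blocks (105 mm to +x). The lower bushing block belongs to the base: 36 x 36 mm, from 30 to 44 mm above the desk, free space below it, with a vertical through bore 15 mm wide, chamfered 3 mm at the mouth.
- lid (a joint): Angle of the jig's aluminium lid: 0 fully shut (level, its end stop), growing as it opens, up to 1.4 rad. The hinge is stiff: the lid stays where it is left, and takes about 1 to 4 N on its free half to push down. Starts 0.5 to 0.95 rad open.
- lid_hinge (a point): Point on the lid's hinge axis, middle of its length, 62 mm above the desk. The axis is level, along the jig's y. Fixed.
- lid_pad (a point): Point on the lid's upper face (the plate is 8 mm thick and 130 mm wide), 120 mm from the hinge axis, in the middle of the width: a flat place to press. A rib 6 mm high runs near each side edge, 54 mm from the middle. Moves with the lid; when shut it is 66 mm above the desk.
- upper_bush (a point): Centre of the upper mouth of the lid's bushing block, 185 mm from the hinge on the lid's free edge. Block 36 x 36 x 20 mm, its bore 15 mm wide goes right through along the lid's normal (this point's z axis), chamfered 3 mm at the mouth. With the lid shut the mouth is 80 mm above the desk and the block's underside 60 mm, straight above the lower bushing.
- lower_bush (a point): Centre of the upper mouth of the base's bushing, 44 mm above the desk; the underside of its block is 30 mm above the desk. Axes as the jig's.
- stand: Wooden stand block, fixed, 190 x 50 mm, 48 mm high, origin under its centre, its length along x. Three holes 14 mm wide and 40 mm deep (floor 8 mm above the desk) at x = -70, 0 and +70 mm hold three upright steel rods, in any order.
- guide_rod: The long plain steel rod, 12 mm in diameter, 170 mm long, 80 to 170 g. Origin at the centre of its lower (slightly chamfered) end, z along the rod to its upper end. Starts upright in one of the stand's holes, its lower end 8 mm and its upper end 178 mm above the desk.
- short_rod: Bystander: short plain steel rod in the stand, 12 x 95 mm, origin at its lower end.
- headed_pin: Bystander: steel pin in the stand, 12 mm shank, with a 24 mm wide head, 85 mm tall in all, origin at its lower end.
- glue: Bystander: upright white glue bottle, 48 mm wide, 110 mm tall, origin under its centre.
- tape: Bystander: roll of paper tape lying flat, 84 mm wide, 24 mm high, origin under its centre.
- ruler: Bystander: flat steel ruler 300 x 30 x 4 mm, origin under its centre.
- pen_cup: Bystander: grey cup, 72 mm wide, 90 mm tall, origin under its centre.
- weight: Bystander: dark steel block 50 x 50 x 30 mm, origin under its centre.
- sander: Bystander: cork block 90 x 45 x 25 mm, origin under its centre.

How it is judged:
By the outcome, as a careful person would: the job done as asked, in the order asked, and still so for the second after the job is handed in, while the arm keeps its last pose, push and grip.
It also fails if it takes over 58 s, if anything falls off the work surface, if the arm or the gripper's body presses on something with over 40 N, if the wrist force passes 120 N, or if a joint passes its speed limit or range.

## Working session

There is one attempt and no reset: what is moved stays moved. The work goes in short steps, Python scripts to look and compute and a shell command to move; the robot and the scene stay as the last step left them, time stands still between calls to the robot, and variables do not carry over. Pictures are saved under pics/ and viewed, and the job is handed in when it is done.

```bash
ls; mkdir -p pics; python3 - <<'E'
from workcell import manip
import cv2
o=manip.get_obs()
print(o, manip.pinch_z)
for n in ["side","top","wrist"]:
    im=manip.camera(n); cv2.imwrite(f"pics/{n}0.png",im)
    print(n,manip.calibration(n))
E
```

```text
pics
{'clock': 0.0, 'joint_pos': array([-1.30459094,  0.33282948, -0.06470569,  1.46098448,  0.02162854,
        1.34985516, -0.0884585 ]), 'joint_velocities': array([ 1.25110613e-03, -7.06657804e-05,  1.38104431e-03, -2.25375280e-04,
        1.18516987e-03, -6.94691638e-04, -5.64103563e-04]), 'tau': array([-1.88822819e-04, -6.25454378e+01,  4.89865593e-02, -3.91593647e+01,
        1.61269022e-02,  1.01030371e-02, -1.20746540e-05]), 'position': array([0.17790778, 0.59874971, 0.2305218 ]), 'ee_rot': array([ 1.43864197e-01,  9.89597199e-01, -6.87881672e-04, -5.41363042e-05]), 'ft_force': array([-0.11732052, -0.08533595, -0.23979227]), 'torque': array([-0.0017258 , -0.01128983,  0.00771339]), 'grip_width': 0.9979751288629144} 0.0187
side {'fx': 446.859431864001, 'fy': 446.859431864001, 'cx': 320.7547550845438, 'cy': 203.1278507044408, 'view': array([[ 0.71266641, -0.70113239,  0.0228026 , -0.41282484],
       [ 0.34021753,  0.37387559,  0.86282621, -0.25287874],
       [-0.61348074, -0.60714942,  0.5049861 , -1.03472822],
       [ 0.        ,  0.        ,  0.        ,  1.        ]])}
top {'fx': 444.78965587065846, 'fy': 444.78965587065846, 'cx': 312.03307947207406, 'cy': 205.05114730827162, 'view': array([[ 0.0053959 , -0.99997731,  0.00403245, -0.00541102],
       [ 0.99891228,  0.00557684,  0.04629427, -0.55205428],
       [-0.04631571,  0.00377827,  0.99891971, -1.34410228],
       [ 0.        ,  0.        ,  0.        ,  1.        ]])}
wrist {'fx': 309.70691628693146, 'fy': 309.70691628693146, 'cx': 315.17422044336746, 'cy': 199.70058289601457, 'tool_from_camera': array([[-8.75534711e-04,  9.45945279e-01,  3.24325088e-01,
         8.32587259e-02],
       [ 9.99999591e-01,  9.01124677e-04,  7.12856352e-05,
        -2.82106750e-04],
       [-2.24825030e-04,  3.24325018e-01, -9.45945681e-01,
        -1.42585443e-01],
       [ 0.00000000e+00,  0.00000000e+00,  0.00000000e+00,
         1.00000000e+00]])}
```

View pics/top0.png

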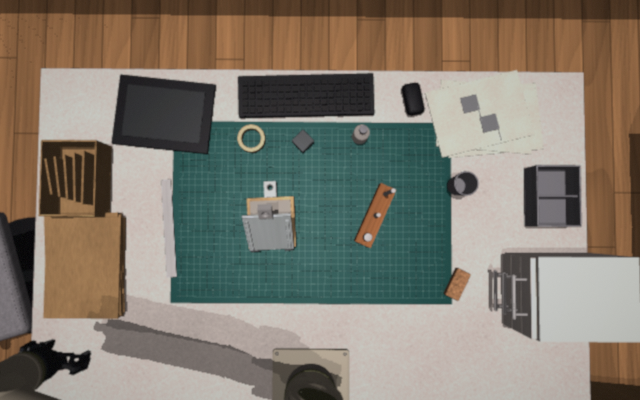

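View pics/side0.png

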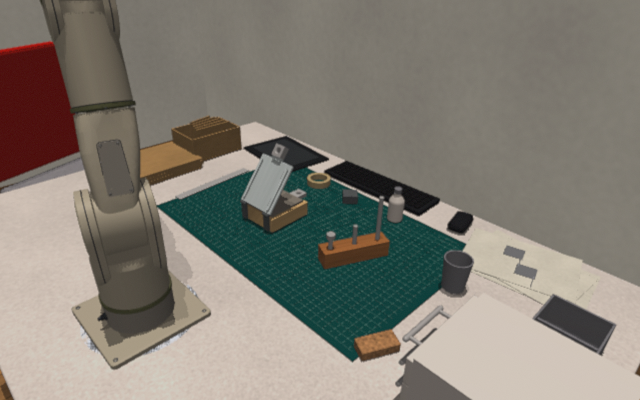

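View pics/wrist0.png

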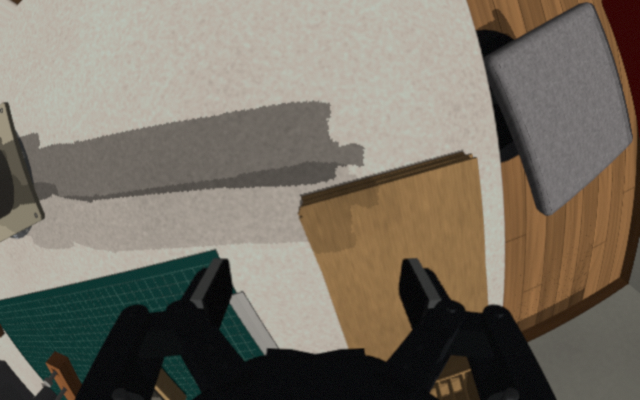

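```bash
python3 - <<'E'
import cv2
im=cv2.imread("pics/top0.png")
cv2.imwrite("pics/t_jig.png",cv2.resize(im[170:260,230:320],None,fx=6.6,fy=6.6,interpolation=cv2.INTER_CUBIC))
cv2.imwrite("pics/t_st.png",cv2.resize(im[170:260,340:430],None,fx=6.6,fy=6.6,interpolation=cv2.INTER_CUBIC))
im=cv2.imread("pics/side0.png")
cv2.imwrite("pics/s_all.png",cv2.resize(im[135:275,235:415],None,fx=4.2,fy=4.2,interpolation=cv2.INTER_CUBIC))
E
```

```text
(no output)
```

View pics/t_jig.png

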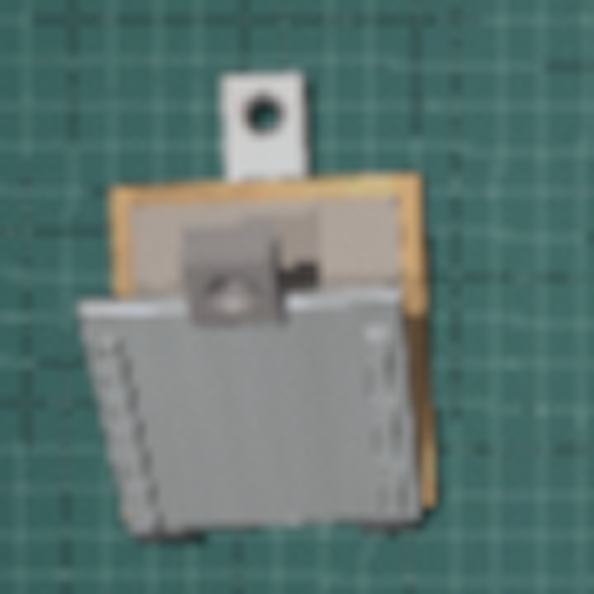

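View pics/t_st.png

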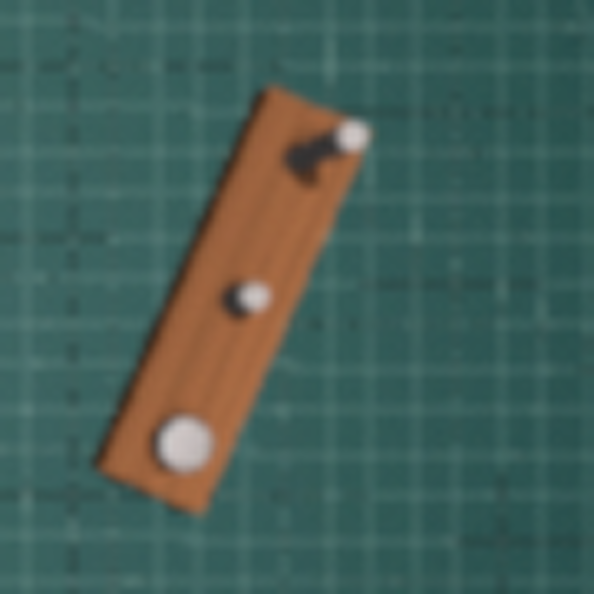

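View pics/s_all.png

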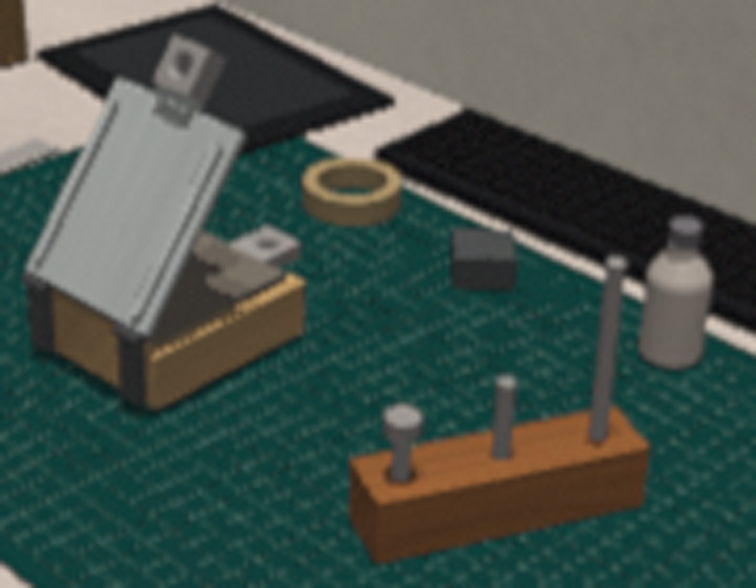

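```bash
cat > h.py <<'E'
import numpy as np
from workcell import manip
from scipy.spatial.transform import Rotation as R
def ray(n,u,v):
    c=manip.calibration(n); V=np.array(c['view']); Rt=V[:3,:3].T
    o=-Rt@V[:3,3]; d=Rt@np.array([(u-c['cx'])/c['fx'],-(v-c['cy'])/c['fy'],-1]); return o,d
def atz(n,u,v,z):
    o,d=ray(n,u,v); return o+d*(z-o[2])/d[2]
def proj(n,p):
    c=manip.calibration(n); q=np.array(c['view'])@np.r_[p,1]
    return c['cx']+c['fx']*q[0]/-q[2], c['cy']-c['fy']*q[1]/-q[2]
def wproj(p,pos,quat):
    c=manip.calibration('wrist'); T=np.array(c['tool_from_camera'])
    t=R.from_quat(quat).inv().apply(np.asarray(p)-pos); q=T[:3,:3].T@(t-T[:3,3])
    x,y,z=q[0],-q[1],-q[2]; r=np.hypot(x,y); th=np.arctan2(r,z)
    return c['cx']+c['fx']*th*x/r, c['cy']+c['fy']*th*y/r
def wray(u,v,pos,quat):
    c=manip.calibration('wrist'); T=np.array(c['tool_from_camera'])
    x,y=(u-c['cx'])/c['fx'],(v-c['cy'])/c['fy']; th=np.hypot(x,y)
    d=np.array([np.sin(th)*x/th,-np.sin(th)*y/th,-np.cos(th)])
    rr=R.from_quat(quat)
    return pos+rr.apply(T[:3,3]), rr.apply(T[:3,:3]@d)
def watz(u,v,pos,quat,z):
    o,d=wray(u,v,pos,quat); return o+d*(z-o[2])/d[2]
E
python3 - <<'E'
from h import *
np.set_printoptions(precision=4,suppress=True)
f=lambda a,b,x0,y0,s:(x0+(a+.5)/s-.5,y0+(b+.5)/s-.5)
J=lambda a,b:f(a,b,230,170,6.6); S=lambda a,b:f(a,b,340,170,6.6); D=lambda a,b:f(a,b,235,135,4.2)
lb=atz('top',*J(263,113),.044); print('lower',lb, 'side',atz('side',*D(268,243),.044))
c=[atz('top',*J(*p),.05) for p in [(112,187),(420,175),(434,507)]]; print(c)
x=c[1]-c[2]; print('jig yaw x',np.arctan2(x[1],x[0]),np.linalg.norm(x)); y=c[0]-c[1]; print('y',np.arctan2(y[1],y[0])-np.pi/2,np.linalg.norm(y))
s=[atz('top',*S(*p),.048) for p in [(268,85),(372,130),(205,515),(97,465)]]; print('stand',np.mean(s,0),s)
x=s[0]+s[1]-s[2]-s[3]; print('yaw',np.arctan2(x[1],x[0]),np.linalg.norm(x)/2)
print('rodtop',atz('top',*S(352,135),.178),'side',atz('side',*D(616,262),.178))
print('short',atz('top',*S(255,297),.103),'pin',atz('top',*S(185,443),.093))
st=np.mean(s,0);e=x/np.linalg.norm(x);print('rod from stand',st+.07*e)
print(atz('side',*D(598,438),.048))
E
```

```text
lower [0.6048 0.1252 0.044 ] side [0.5976 0.1237 0.044 ]
[array([0.5705, 0.1922, 0.05  ]), array([0.5767, 0.0538, 0.05  ]), array([0.4278, 0.0464, 0.05  ])]
jig yaw x 0.049403948286687746 0.1490234227360792
y 0.04469274205879903 0.1385507684770764
stand [ 0.5227 -0.1903  0.048 ] [array([ 0.619, -0.205,  0.048]), array([ 0.5989, -0.2519,  0.048 ]), array([ 0.4253, -0.1764,  0.048 ]), array([ 0.4474, -0.1279,  0.048 ])]
yaw -0.4163231525148176 0.18867903837940497
rodtop [ 0.586  -0.2187  0.178 ] side [ 0.5798 -0.2192  0.178 ]
short [ 0.5218 -0.1906  0.103 ] pin [ 0.4586 -0.1616  0.093 ]
rod from stand [ 0.5867 -0.2186  0.048 ]
[ 0.5763 -0.2221  0.048 ]
```

```bash
python3 - <<'E'
from h import *
np.set_printoptions(precision=4,suppress=True)
yaw=.047; ex=np.array([np.cos(yaw),np.sin(yaw),0]); h=np.array([.6048,.1252,0])-.185*ex; h[2]=.062
for th in np.arange(.5,1,.05):
    m=h+ex*(.185*np.cos(th)-.018*np.sin(th))+[0,0,.185*np.sin(th)+.018*np.cos(th)]
    p=h+ex*(.12*np.cos(th)-.004*np.sin(th))+[0,0,.12*np.sin(th)+.004*np.cos(th)]
    a,b=proj('top',m);s=proj('side',m)
    print(round(th,2),m,p,((a-230)*6.6,(b-170)*6.6),((s[0]-235)*4.2,(s[1]-135)*4.2))
E
```

```text
0.5 [0.5736 0.1237 0.1665] [0.5233 0.1214 0.123 ] (np.float64(235.70494533909016), np.float64(159.9471766586537)) (np.float64(241.61332324556983), np.float64(106.0805559355211))
0.55 [0.5681 0.1235 0.174 ] [0.5201 0.1212 0.1281] (np.float64(234.34037092372623), np.float64(171.88709204440988)) (np.float64(236.1841362332356), np.float64(98.84884962768284))
0.6 [0.5624 0.1232 0.1813] [0.5167 0.1211 0.1331] (np.float64(233.0613545251781), np.float64(184.93991946952437)) (np.float64(230.3324025997728), np.float64(92.04124208660885))
0.65 [0.5562 0.1229 0.1883] [0.513  0.1209 0.1378] (np.float64(231.87364153111182), np.float64(199.0849779864143)) (np.float64(224.06484280050344), np.float64(85.68050022431915))
0.7 [0.5498 0.1226 0.1949] [0.5091 0.1207 0.1424] (np.float64(230.7827983765441), np.float64(214.29630608033642)) (np.float64(217.38939875556275), np.float64(79.7890983541689))
0.75 [0.543  0.1223 0.2013] [0.505  0.1205 0.1467] (np.float64(229.7941673586102), np.float64(230.54252898685127)) (np.float64(210.31529336395187), np.float64(74.38912163438319))
0.8 [0.5359 0.122  0.2073] [0.5007 0.1203 0.1509] (np.float64(228.91282037733396), np.float64(247.7867701279431)) (np.float64(202.85308763918854), np.float64(69.50216109595972))
0.85 [0.5285 0.1216 0.2129] [0.4961 0.1201 0.1548] (np.float64(228.14351217873838), np.float64(265.98661155283014)) (np.float64(195.0147345338356), np.float64(65.14920042748678))
0.9 [0.5208 0.1212 0.2181] [0.4914 0.1199 0.1585] (np.float64(227.49063373761643), np.float64(285.09410776503285)) (np.float64(186.8136284511497), np.float64(61.3504948215164))
0.95 [0.5129 0.1209 0.223 ] [0.4865 0.1196 0.1619] (np.float64(226.95816646848735), np.float64(305.055856654966)) (np.float64(178.26464938017352), np.float64(58.12544233284058))
```

```bash
cat >> h.py <<'E'
def rows(targets,yaws,tilts,base=None):
    """targets world TCP; yaw: rotation of tool so that tool x = angle pi+yaw; tilt: tip leans to +x by tilt"""
    o=manip.get_obs(); p0,q0=(o['position'],o['ee_rot']) if base is None else base
    R0=R.from_quat(q0)
    for t,y,ti in zip(targets,yaws,tilts):
        Rz=R.from_euler('z',y)*R.from_euler('y',-ti)*R.from_euler('y',np.pi)
        s=R0.inv().apply(np.array(t)-p0); r=(R0.inv()*Rz).as_rotvec()
        print(np.round(np.r_[s,r],4).tolist())
E
python3 - <<'E'
from h import *
print(R.from_euler('y',np.pi).as_matrix())
rows([[.35,.4,.26],[.45,.117,.26],[.45,.117,.24]],[.047]*3,[0,.2,.2])
E
```

```text
[[-1.0000000e+00  0.0000000e+00  1.2246468e-16]
 [ 0.0000000e+00  1.0000000e+00  0.0000000e+00]
 [-1.2246468e-16  0.0000000e+00 -1.0000000e+00]]
[-0.2216, -0.1416, -0.0291, -0.0011, -0.0001, -0.3358]
[-0.398, -0.3844, -0.0289, -0.0347, -0.1982, -0.3345]
[-0.398, -0.3844, -0.0089, -0.0347, -0.1982, -0.3345]
```

```bash
python3 -m handwheel '[[[-0.045,-0.045,-0.04,0,0,-0.06,0],[-0.09,-0.09,-0.04,0,-0.03,-0.12,0],[-0.14,-0.135,-0.04,-0.01,-0.06,-0.18,0],[-0.185,-0.18,-0.04,-0.015,-0.09,-0.24,0],[-0.23,-0.225,-0.04,-0.02,-0.12,-0.3,0],[-0.28,-0.27,-0.04,-0.03,-0.16,-0.334,0],[-0.325,-0.315,-0.04,-0.0347,-0.198,-0.3345,0],[-0.37,-0.36,-0.04,-0.0347,-0.198,-0.3345,0]]]' 30
python3 -m handwheel '[[[0,0,0,0,0,0,0]]]'
python3 - <<'E'
from h import *
rows([[.45,.117,.26]],[.047],[.2])
E
```

```text
clock: 1.15
position: [0.4178, 0.1698, 0.2713]
ee_rot: [-0.024, 0.995, 0.003, 0.1]
ft_force: [1.0, -0.0, 0.3]
grip_width: -0.001
clock: 1.27
position: [0.4192, 0.1674, 0.2715]
ee_rot: [-0.02, 0.995, 0.003, 0.1]
ft_force: [-1.3, 1.6, 0.7]
grip_width: 0.001
[-0.026, -0.0516, 0.0169, 0.0007, 0.0002, -0.0076]
```

```bash
python3 - <<'E'
from h import *
yaw=.047; ex=np.array([np.cos(yaw),np.sin(yaw),0]); h=np.array([.6048,.1252,0])-.185*ex; h[2]=.062
T=[[.44,.117,.25]]
for th in [1.1,.95,.85,.75,.65,.55,.45]:
    T.append(h+ex*(.12*np.cos(th)-.004*np.sin(th)-.010)+[0,0,.12*np.sin(th)+.004*np.cos(th)])
rows(T,[yaw]*8,[.2]*8)
print(T)
E
```

```text
[-0.0142, -0.0512, 0.0247, 0.0007, 0.0002, -0.0076]
[-0.0189, -0.0508, 0.1065, 0.0007, 0.0002, -0.0076]
[-0.0325, -0.0507, 0.1183, 0.0007, 0.0002, -0.0076]
[-0.0405, -0.0506, 0.1272, 0.0007, 0.0002, -0.0076]
[-0.0476, -0.0506, 0.1369, 0.0007, 0.0002, -0.0076]
[-0.0537, -0.0506, 0.1472, 0.0007, 0.0002, -0.0076]
[-0.0588, -0.0505, 0.1581, 0.0007, 0.0002, -0.0076]
[-0.0627, -0.0505, 0.1694, 0.0007, 0.0002, -0.0076]
[[0.44, 0.117, 0.25], array([0.46082587, 0.11842823, 0.17075927]), array([0.47649016, 0.11916499, 0.16193659]), array([0.48612405, 0.11961812, 0.15479358]), array([0.4949975 , 0.12003548, 0.14672341]), array([0.50302183, 0.1204129 , 0.1378067 ]), array([0.51011687, 0.12074661, 0.12813257]), array([0.51621173, 0.12103328, 0.11779765])]
```

```bash
python3 -m handwheel '[[[-0.014,-0.051,0.025,0,0,0,0],[-0.016,-0.051,0.065,0,0,0,0],[-0.019,-0.051,0.1065,0,0,0,0],[-0.026,-0.051,0.1125,0,0,0,0],[-0.0325,-0.051,0.118,0,0,0,0],[-0.0365,-0.051,0.123,0,0,0,0],[-0.0405,-0.051,0.127,0,0,0,0],[-0.044,-0.051,0.132,0,0,0,0]]]'
python3 - <<'E'
from h import *
import cv2
print(manip.get_obs()['ft_force'])
cv2.imwrite("pics/side1.png",manip.camera("side"))
E
```

```text
clock: 2.28
position: [0.49, 0.1245, 0.1512]
ee_rot: [-0.023, 0.995, 0.003, 0.1]
ft_force: [-0.8, 0.7, 2.9]
grip_width: -0.003
[-0.79481982  0.68482907  2.93974571]
```

View pics/side1.png

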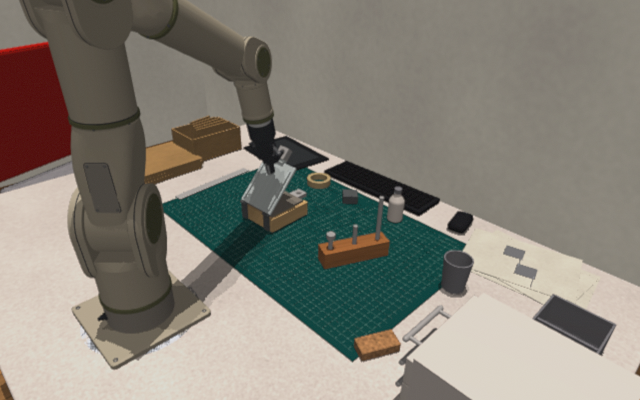

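The fingertips rest on the lid near (270,168) and the bushing block is visible beyond them at (285,155). The lid is being pushed, so I continue along the arc.

```bash
python3 - <<'E'
from h import *
yaw=.047; ex=np.array([np.cos(yaw),np.sin(yaw),0]); h=np.array([.6048,.1252,0])-.185*ex; h[2]=.062
T=[]
for th in [.8,.7,.6,.5,.4,.3,.2,.15,.1,.05,0]:
    T.append(h+ex*(.12*np.cos(th)-.004*np.sin(th)-.010)+[0,0,.12*np.sin(th)+.004*np.cos(th)])
rows(T,[yaw]*11,[.2]*11)
print(T)
E
```

```text
[-0.0006, -0.0045, -0.0003, 0.0014, 0.0007, -0.0002]
[-0.0072, -0.0045, 0.0097, 0.0014, 0.0007, -0.0002]
[-0.0127, -0.0045, 0.0203, 0.0014, 0.0007, -0.0002]
[-0.0172, -0.0045, 0.0315, 0.0014, 0.0007, -0.0002]
[-0.0206, -0.0045, 0.043, 0.0014, 0.0007, -0.0002]
[-0.0227, -0.0046, 0.0548, 0.0014, 0.0007, -0.0002]
[-0.0237, -0.0046, 0.0668, 0.0014, 0.0007, -0.0002]
[-0.0238, -0.0046, 0.0728, 0.0014, 0.0007, -0.0002]
[-0.0235, -0.0046, 0.0788, 0.0014, 0.0007, -0.0002]
[-0.023, -0.0046, 0.0847, 0.0014, 0.0007, -0.0002]
[-0.0221, -0.0046, 0.0907, 0.0014, 0.0007, -0.0002]
[array([0.49066156, 0.11983154, 0.15086956]), array([0.49912102, 0.12022943, 0.14236549]), array([0.50669017, 0.12058544, 0.13305844]), array([0.51329337, 0.12089602, 0.12304139]), array([0.51886465, 0.12115806, 0.11241445]), array([0.52334834, 0.12136895, 0.10128377]), array([0.52669965, 0.12152658, 0.08976059]), array([0.52793975, 0.12158491, 0.08388766]), array([0.52888509, 0.12162937, 0.07796003]), array([0.52953332, 0.12165986, 0.0719925 ]), array([0.52988282, 0.1216763 , 0.066     ])]
```

```bash
python3 -m handwheel '[[[-0.004,-0.003,0.005,0,0,0,0],[-0.0072,-0.003,0.0097,0,0,0,0],[-0.0127,-0.003,0.0203,0,0,0,0],[-0.0172,-0.003,0.0315,0,0,0,0],[-0.0206,-0.003,0.043,0,0,0,0],[-0.0227,-0.003,0.0548,0,0,0,0],[-0.0237,-0.003,0.0668,0,0,0,0],[-0.0238,-0.003,0.0728,0,0,0,0]]]'
python3 -m handwheel '[[[0.0003,0,0.004,0,0,0,0],[0.001,0,0.010,0,0,0,0],[0.0012,0,0.013,0,0,0,0]]]'
```

```text
clock: 3.32
position: [0.5271, 0.1228, 0.0831]
ee_rot: [-0.023, 0.995, 0.003, 0.1]
ft_force: [-0.3, -0.1, 1.6]
grip_width: -0.0
clock: 3.7
position: [0.5285, 0.123, 0.0708]
ee_rot: [-0.023, 0.995, 0.003, 0.1]
ft_force: [-0.4, -0.8, 1.7]
grip_width: -0.001
```

```bash
python3 -m handwheel '[[[0.0004,0,0.002,0,0,0,0],[0.0008,0,0.004,0,0,0,0],[0.001,0,0.005,0,0,0,0]]]'
python3 -m handwheel '[[[0.0004,0,0.001,0,0,0,0],[0.0004,0,0.002,0,0,0,0]]]'
```

```text
clock: 4.08
position: [0.5289, 0.1231, 0.0669]
ee_rot: [-0.023, 0.995, 0.003, 0.1]
ft_force: [-11.7, -4.2, 25.6]
grip_width: -0.001
clock: 4.32
position: [0.5291, 0.1231, 0.0665]
ee_rot: [-0.023, 0.995, 0.004, 0.1]
ft_force: [-25.7, -7.8, 52.0]
grip_width: 0.002
```

```bash
python3 -m handwheel '[[[0,0,-0.003,0,0,0,0],[0,0,-0.02,0,0,0,0],[0,0,-0.06,0,0.1,0,0.04],[0,0,-0.11,0,0.2,0,0.0854],[0,0,-0.16,0,0.2,0,0.0854],[0,0,-0.16,0,0.2,0,0.0854]]]'
python3 - <<'E'
from h import *
import cv2
o=manip.get_obs();print(o['ft_force'],repr(o['position']),repr(o['ee_rot']))
cv2.imwrite("pics/wrist2.png",manip.camera("wrist"))
cv2.imwrite("pics/side2.png",manip.camera("side"))
for p in [[.6048,.1252,.08],[.5867,-.2186,.178]]: print(wproj(p,o['position'],o['ee_rot']))
E
```

```text
clock: 5.08
position: [0.4981, 0.1218, 0.2248]
ee_rot: [-0.023, 1.0, 0.002, 0.003]
ft_force: [-0.4, 0.1, 0.1]
grip_width: 0.844
[-0.41747141  0.11565915  0.10447808] array([0.49814977, 0.12176814, 0.2248362 ]) array([-0.02340794,  0.99971981,  0.00207025,  0.00284242])
(np.float64(313.67074640025925), np.float64(277.3987346421562))
(np.float64(15.463068159792044), np.float64(275.0195069538504))
```

View pics/wrist2.png

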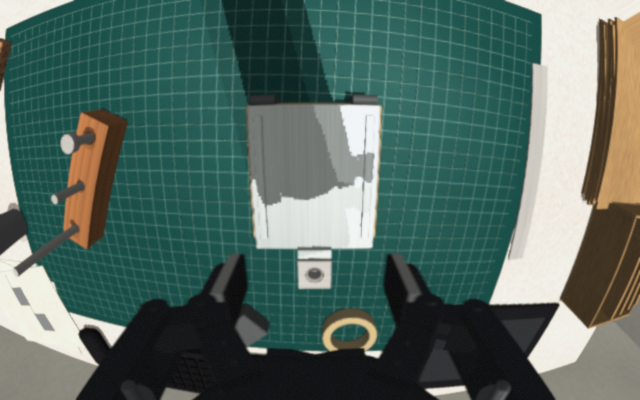

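View pics/side2.png

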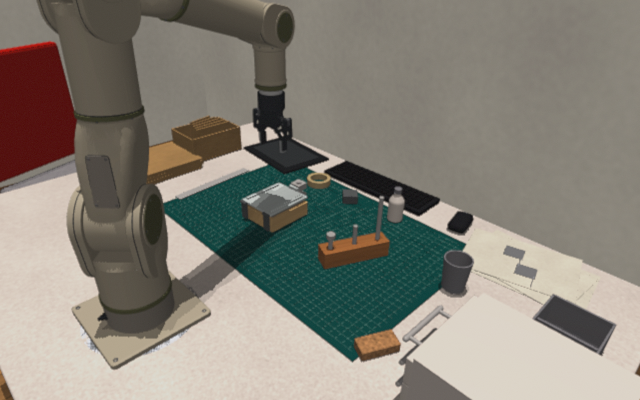

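The lid is shut and lies level on the panel. The bore mouth is near (314,273). I'll enlarge it to measure it.

```bash
python3 - <<'E'
from h import *
import cv2
im=cv2.imread("pics/wrist2.png")
cv2.imwrite("pics/w2c.png",cv2.resize(im[240:300,284:344],None,fx=9,fy=9,interpolation=cv2.INTER_CUBIC))
im=cv2.imread("pics/side2.png")
cv2.imwrite("pics/s2c.png",cv2.resize(im[165:245,230:320],None,fx=7,fy=7,interpolation=cv2.INTER_CUBIC))
E
```

```text
(no output)
```

View pics/w2c.png

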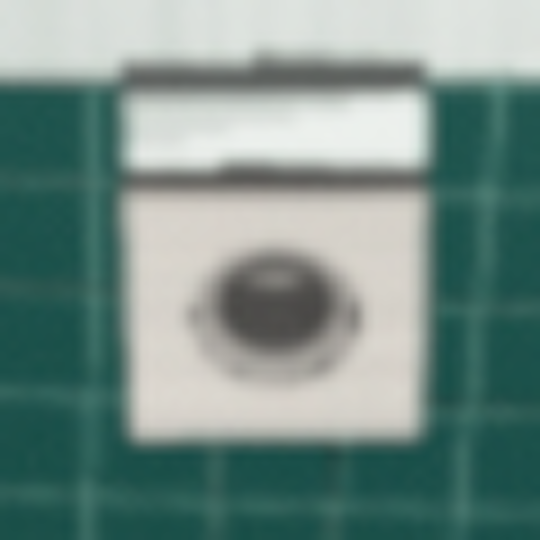

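View pics/s2c.png

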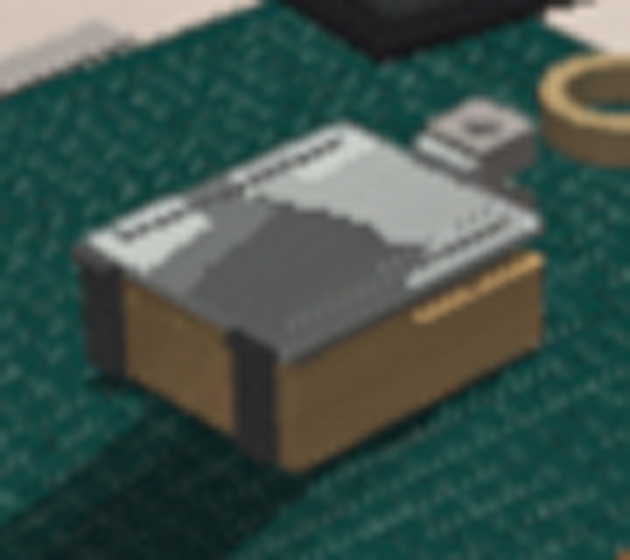

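```bash
python3 - <<'E'
from h import *
np.set_printoptions(precision=4,suppress=True)
o=manip.get_obs();P,Q=o['position'],o['ee_rot']
f=lambda a,b:(284+(a+.5)/9-.5,240+(b+.5)/9-.5)
print(watz(*f(275,313),P,Q,.08))
c=[watz(*f(*p),P,Q,.08) for p in [(127,187),(428,187),(422,440),(130,440)]];print(np.mean(c,0),c)
g=lambda a,b:(230+(a+.5)/7-.5,165+(b+.5)/7-.5)
print('side mouth',atz('side',*g(484,126),.08))
rows([[.5867,-.2186,.22]],[.047],[0])
E
```

```text
[0.5956 0.1247 0.08  ]
[0.5962 0.125  0.08  ] [array([0.5788, 0.1067, 0.08  ]), array([0.5772, 0.1418, 0.08  ]), array([0.6137, 0.1437, 0.08  ]), array([0.6153, 0.1077, 0.08  ])]
side mouth [0.5989 0.1236 0.08  ]
[-0.074, -0.3439, 0.0004, 0.0018, 0.0006, 0.0002]
```

```bash
python3 -m handwheel '[[[-0.01,-0.05,-0.01,0,0,0,0.0854],[-0.02,-0.1,-0.01,0,0,0,0.0854],[-0.03,-0.15,-0.01,0,0,0,0.0854],[-0.04,-0.2,-0.01,0,0,0,0.0854],[-0.05,-0.25,-0.01,0,0,0,0.0854],[-0.06,-0.3,-0.01,0,0,0,0.0854],[-0.068,-0.343,-0.01,0,0,0,0.0854],[-0.068,-0.343,-0.01,0,0,0,0.0854]]]'
python3 - <<'E'
from h import *
import cv2
o=manip.get_obs();print(o['ft_force'],repr(o['position']),repr(o['ee_rot']))
im=manip.camera("wrist")
cv2.imwrite("pics/wrist3.png",im)
for z in (.048,.178):print(watz(0,0,o['position'],o['ee_rot'],z)[2],wproj([.5815,-.2189,z],o['position'],o['ee_rot']))
E
```

```text
clock: 6.18
position: [0.5792, -0.2221, 0.2285]
ee_rot: [-0.021, 1.0, -0.0, -0.002]
ft_force: [0.4, -0.2, 0.2]
grip_width: 0.998
[ 0.42564109 -0.16113057  0.16699658] array([ 0.57922803, -0.22209155,  0.22849981]) array([-2.05485866e-02,  9.99787278e-01, -3.55184703e-04, -1.74007131e-03])
0.04799999999999999 (np.float64(318.50533884692163), np.float64(178.30987007357282))
0.178 (np.float64(320.40241363088705), np.float64(227.08479143867706))
```

View pics/wrist3.png

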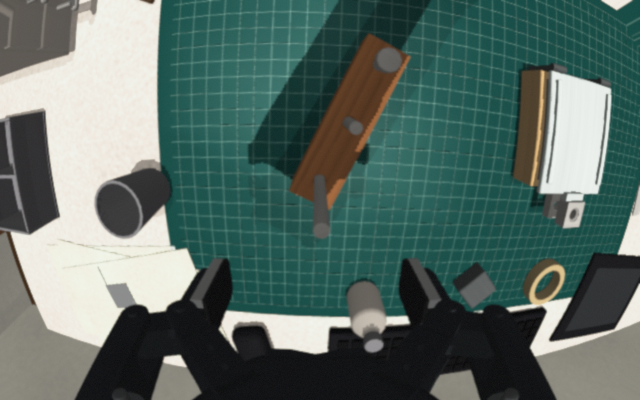

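The rod's top is at (321,229) and its foot at (320,180), close to the prediction.

```bash
python3 - <<'E'
from h import *
import cv2
o=manip.get_obs();P,Q=o['position'],o['ee_rot']
im=cv2.imread("pics/wrist3.png")
cv2.imwrite("pics/w3c.png",cv2.resize(im[160:250,275:365],None,fx=6.6,fy=6.6,interpolation=cv2.INTER_CUBIC))
print(watz(321,229,P,Q,.178),watz(320,180,P,Q,.048))
E
```

```text
[ 0.5834604  -0.21579386  0.178     ] [ 0.58389257 -0.21437953  0.048     ]
```

View pics/w3c.png

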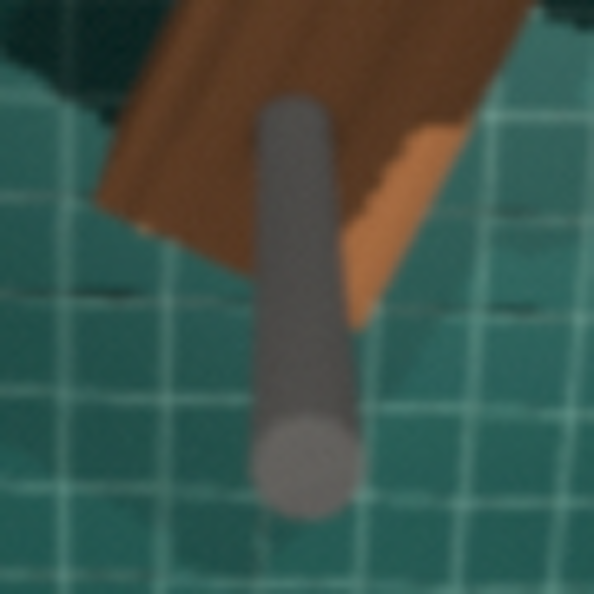

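```bash
python3 -m handwheel '[[[-0.0047,0.0056,0,0,0,0,0.0854],[-0.0047,0.0056,0.03,0,0,0,0.0854],[-0.0047,0.0056,0.06,0,0,0,0.0854],[-0.0047,0.0056,0.09,0,0,0,0.0854],[-0.0047,0.0056,0.114,0,0,0,0.0854],[-0.0047,0.0056,0.114,0,0,0,0.0854]]]'
python3 - <<'E'
from h import *
import cv2
o=manip.get_obs();print(o['ft_force'],repr(o['position']),repr(o['ee_rot']))
im=manip.camera("wrist")
cv2.imwrite("pics/wrist4.png",im)
E
```

```text
clock: 6.98
position: [0.5847, -0.2095, 0.1146]
ee_rot: [-0.025, 1.0, 0.001, -0.002]
ft_force: [-0.4, 0.2, 0.1]
grip_width: 0.998
[-0.44570978  0.15856708  0.12005714] array([ 0.58465195, -0.20953879,  0.11456734]) array([-0.02472443,  0.99969203,  0.00141859, -0.00158943])
```

View pics/wrist4.png

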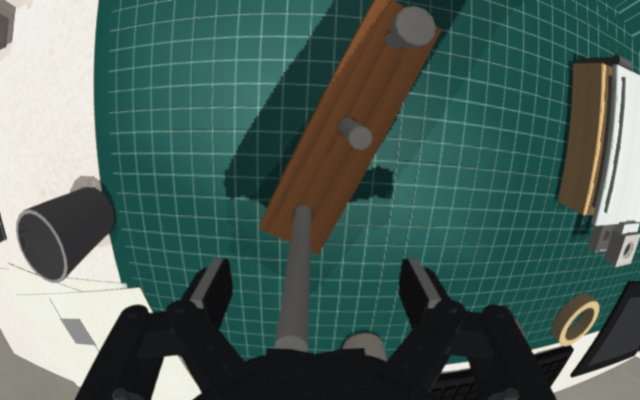

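```bash
python3 - <<'E'
from h import *
o=manip.get_obs();P,Q=o['position'],o['ee_rot']
print(watz(303,212,P,Q,.048),watz(290,342,P,Q,.178))
E
python3 -m handwheel '[[[0,-0.006,0,0,0,0,0.0854],[0,-0.006,0,0,0,0,0.0854]]]'
python3 - <<'E'
from h import *
import cv2
o=manip.get_obs();P,Q=o['position'],o['ee_rot'];print(P,Q)
im=manip.camera("wrist")
cv2.imwrite("pics/wrist5.png",im)
E
```

```text
[ 0.58416856 -0.21957043  0.048     ] [ 0.58412303 -0.2200255   0.178     ]
clock: 7.28
position: [0.586, -0.2189, 0.1175]
ee_rot: [-0.023, 1.0, 0.0, 0.001]
ft_force: [-0.3, 0.6, -0.5]
grip_width: 1.002
[ 0.58601778 -0.21892515  0.11745795] [-2.31561565e-02  9.99731432e-01  2.95878766e-04  8.76922710e-04]
```

View pics/wrist5.png

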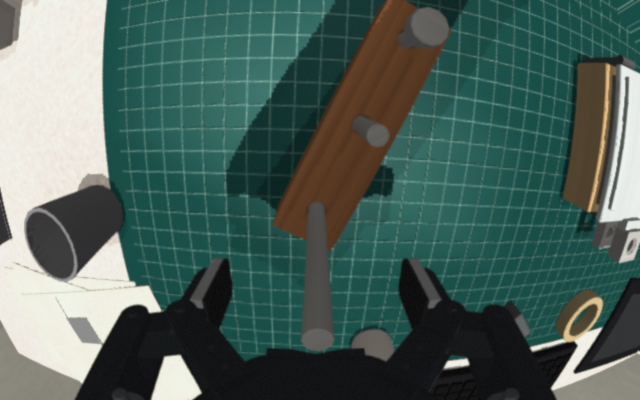

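The rod now runs through (317,250), midway between the pads at about 222 and 410. I'm closing the gripper.

```bash
python3 -m handwheel '[[[0,0,0,0,0,0,0],[0,0,0,0,0,0,0],[0,0,0,0,0,0,0],[0,0,0,0,0,0,0],[0,0,0,0,0,0,0],[0,0,0,0,0,0,0]]]' 80
python3 -m handwheel '[[[0,0,0,0,0,0,0],[0,0,0,0,0,0,0]]]'
python3 - <<'E'
from h import *
import cv2
im=manip.camera("wrist")
cv2.imwrite("pics/wrist6.png",im)
cv2.imwrite("pics/side6.png",manip.camera("side"))
E
```

```text
clock: 8.07
position: [0.5856, -0.2182, 0.1164]
ee_rot: [-0.023, 1.0, 0.001, 0.0]
ft_force: [0.4, -0.2, 1.4]
grip_width: 0.119
clock: 8.32
position: [0.5856, -0.2182, 0.1164]
ee_rot: [-0.023, 1.0, 0.001, 0.0]
ft_force: [1.2, -0.4, 2.8]
grip_width: 0.119
```

View pics/wrist6.png

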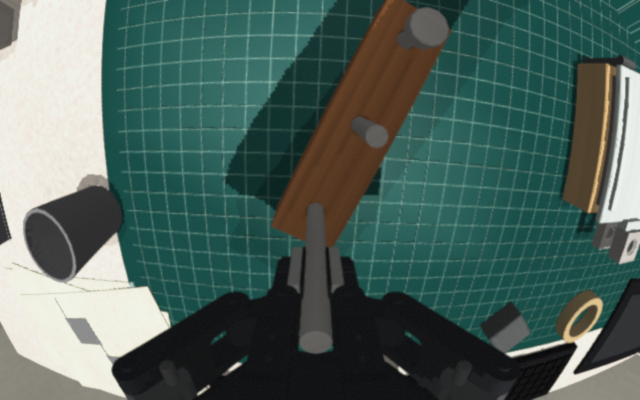

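View pics/side6.png

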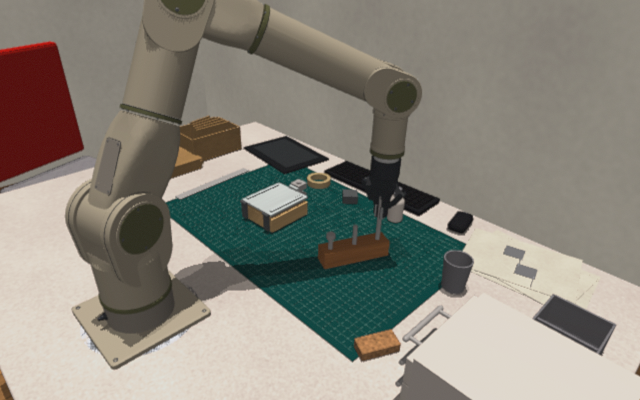

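Gripped: the rod stands between the pads and opening holds at 0.119. I'm lifting straight up.

```bash
python3 -m handwheel '[[[0,0,-0.01,0,0,0,0],[0,0,-0.025,0,0,0,0],[0,0,-0.045,0,0,0,0],[0,0,-0.065,0,0,0,0],[0,0,-0.085,0,0,0,0],[0,0,-0.1,0,0,0,0],[0,0,-0.11,0,0,0,0],[0,0,-0.11,0,0,0,0]]]'
python3 - <<'E'
from h import *
import cv2
o=manip.get_obs();P,Q=o['position'],o['ee_rot'];print(P,Q,o['ft_force'])
im=manip.camera("wrist")
cv2.imwrite("pics/wrist7.png",im)
cv2.imwrite("pics/w7c.png",cv2.resize(im[150:360,220:420],None,fx=2.8,fy=2.8,interpolation=cv2.INTER_CUBIC))
rows([[.597,.1245,.226]],[.047],[0])
E
```

```text
clock: 9.43
position: [0.5858, -0.2184, 0.2268]
ee_rot: [-0.023, 1.0, 0.001, 0.0]
ft_force: [0.0, -0.1, -1.4]
grip_width: 0.116
[ 0.58579368 -0.2183612   0.22682752] [-2.34817516e-02  9.99724030e-01  5.30052518e-04  4.36967783e-04] [ 0.01343962 -0.06293607 -1.44811382]
[-0.0276, 0.3418, 0.0005, 0.0013, -0.0002, 0.0]
```

View pics/w7c.png

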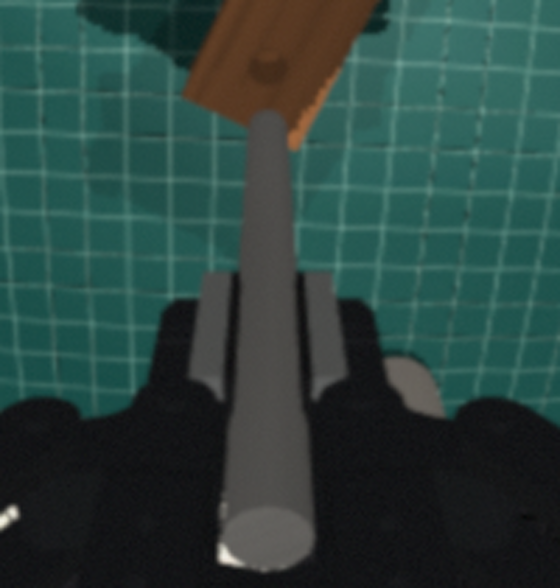

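```bash
python3 - <<'E'
from h import *
np.set_printoptions(precision=4,suppress=True)
I=[0,0,0,1]
o,d=wray(315.4,150+108/2.8,np.zeros(3),I); print('bottom near edge',o+d*(.108-o[2])/d[2])
o,d=wray(315.6,341.7,np.zeros(3),I); print('top',o+d*(-.062-o[2])/d[2])
E
```

```text
bottom near edge [ 0.0074 -0.0002  0.108 ]
top [ 0.0022 -0.0003 -0.062 ]
```

```bash
python3 -m handwheel '[[[-0.002,0.03,0,0,0,0,0],[-0.006,0.08,0,0,0,0,0],[-0.01,0.13,0,0,0,0,0],[-0.014,0.18,0,0,0,0,0],[-0.018,0.23,0,0,0,0,0],[-0.022,0.28,0,0,0,0,0],[-0.026,0.32,0,0,0,0,0],[-0.0285,0.342,0,0,0,0,0]]]'
python3 -m handwheel '[[[0,0,0,0,0,0,0],[0,0,0,0,0,0,0],[0,0,0,0,0,0,0]]]'
python3 - <<'E'
from h import *
import cv2
np.set_printoptions(precision=4,suppress=True)
o=manip.get_obs();P,Q=o['position'],o['ee_rot'];print(P,Q,o['ft_force'])
im=manip.camera("wrist")
cv2.imwrite("pics/wrist8.png",im)
cv2.imwrite("pics/w8c.png",cv2.resize(im[140:260,255:375],None,fx=5,fy=5,interpolation=cv2.INTER_CUBIC))
im=manip.camera("side")
cv2.imwrite("pics/s8c.png",cv2.resize(im[100:220,240:360],None,fx=5,fy=5,interpolation=cv2.INTER_CUBIC))
im=manip.camera("top")
cv2.imwrite("pics/t8c.png",cv2.resize(im[150:240,220:320],None,fx=6,fy=6,interpolation=cv2.INTER_CUBIC))
E
```

```text
clock: 10.48
position: [0.5974, 0.1272, 0.2257]
ee_rot: [-0.025, 1.0, 0.001, -0.001]
ft_force: [0.1, 0.0, -1.1]
grip_width: 0.115
clock: 10.85
position: [0.5982, 0.1227, 0.2268]
ee_rot: [-0.022, 1.0, 0.0, 0.0]
ft_force: [0.3, -0.5, -1.6]
grip_width: 0.116
[0.5982 0.1227 0.2268] [-0.0221  0.9998  0.0004  0.0001] [ 0.2599 -0.4599 -1.6164]
```

View pics/w8c.png

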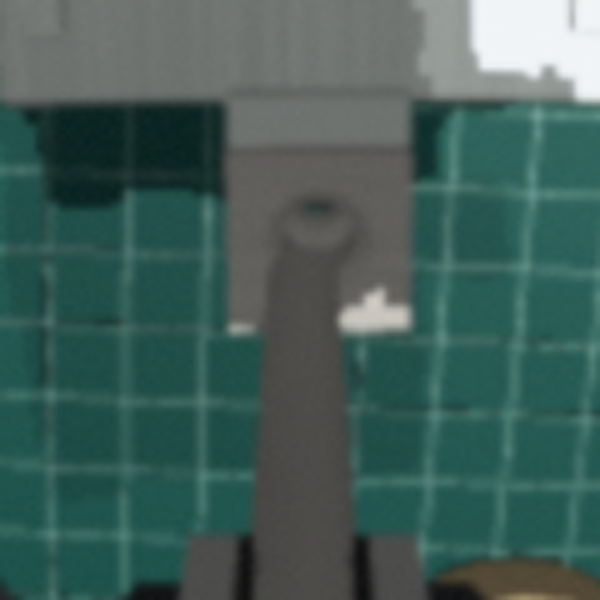

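View pics/s8c.png

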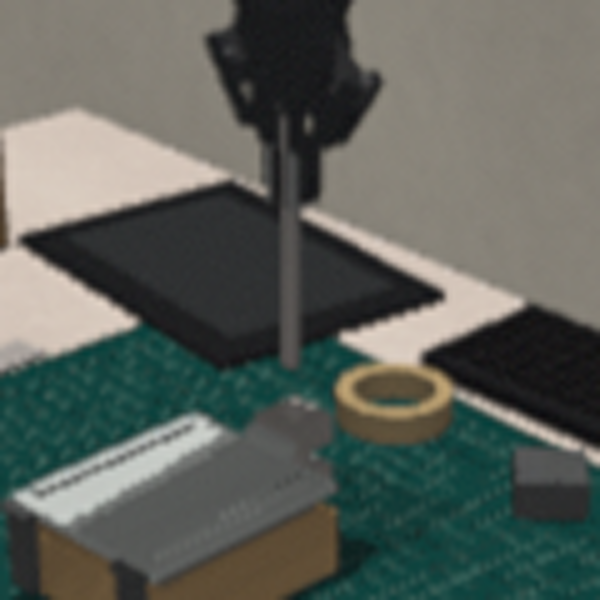

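```bash
python3 - <<'E'
from h import *
np.set_printoptions(precision=4,suppress=True)
I=[0,0,0,1]
f=lambda a,b:(255+(a+.5)/5-.5,140+(b+.5)/5-.5)
def tl(p,z):
    o,d=wray(*f(*p),np.zeros(3),I); return o+d*(z-o[2])/d[2]
zb=.226-.08
c=[tl(p,zb) for p in [(227,150),(412,149),(412,330),(228,332)]]; print(np.array(c),'mean',np.mean(c,0))
print('chamfer L,R,top',tl((273,226),zb),tl((362,226),zb),tl((317,188),zb))
print('rod bottom near edge',tl((305,240),.108),tl((305,250),.108))
print('rod sides high',tl((255,500),.03),tl((352,500),.03))
E
```

```text
[[ 0.0149 -0.0149  0.146 ]
 [ 0.0151  0.0205  0.146 ]
 [-0.0218  0.0213  0.146 ]
 [-0.0222 -0.0153  0.146 ]] mean [-0.0035  0.0029  0.146 ]
chamfer L,R,top [-0.0003 -0.0062  0.146 ] [-0.0003  0.0111  0.146 ] [0.0073 0.0023 0.146 ]
rod bottom near edge [ 0.0082 -0.      0.108 ] [ 0.0065 -0.      0.108 ]
rod sides high [-0.002  -0.0064  0.03  ] [-0.002   0.0056  0.03  ]
```

In the wrist crop the rod's lower end at (305,245) is offset from the mouth's centre at about (317,228). In tool axes that is about -4.5 mm in x and +2.6 mm in y. I'll correct it, come down to 10 mm above the mouth and look again.

```bash
python3 -m handwheel '[[[-0.0045,0.0026,0,0,0,0,0],[-0.0045,0.0026,0.015,0,0,0,0],[-0.0045,0.0026,0.028,0,0,0,0],[-0.0045,0.0026,0.028,0,0,0,0],[-0.0045,0.0026,0.028,0,0,0,0]]]'
python3 - <<'E'
from h import *
import cv2
np.set_printoptions(precision=4,suppress=True)
o=manip.get_obs();P,Q=o['position'],o['ee_rot'];print(P,Q,o['ft_force'])
im=manip.camera("wrist")
cv2.imwrite("pics/w9c.png",cv2.resize(im[140:260,255:375],None,fx=5,fy=5,interpolation=cv2.INTER_CUBIC))
im=manip.camera("side")
cv2.imwrite("pics/s9c.png",cv2.resize(im[150:210,270:330],None,fx=9,fy=9,interpolation=cv2.INTER_CUBIC))
E
```

```text
clock: 11.62
position: [0.6024, 0.1275, 0.1988]
ee_rot: [-0.023, 1.0, 0.001, 0.0]
ft_force: [-0.4, -0.8, -1.6]
grip_width: 0.119
[0.6024 0.1275 0.1988] [-0.0234  0.9997  0.0006  0.    ] [-0.4241 -0.7559 -1.6221]
```

View pics/w9c.png

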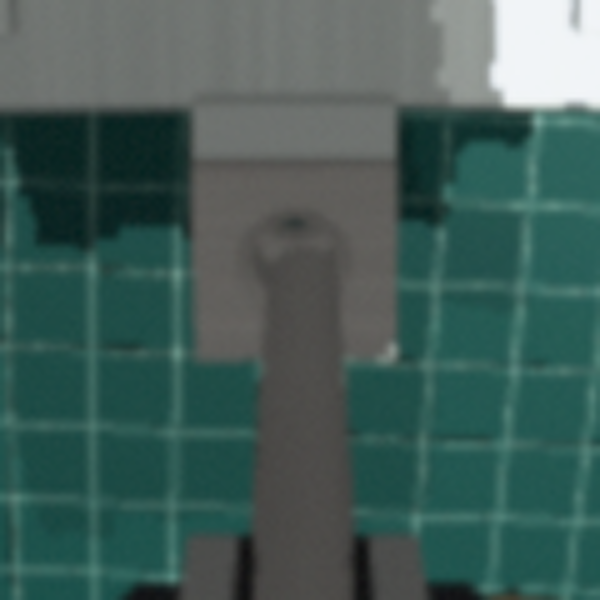

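View pics/s9c.png

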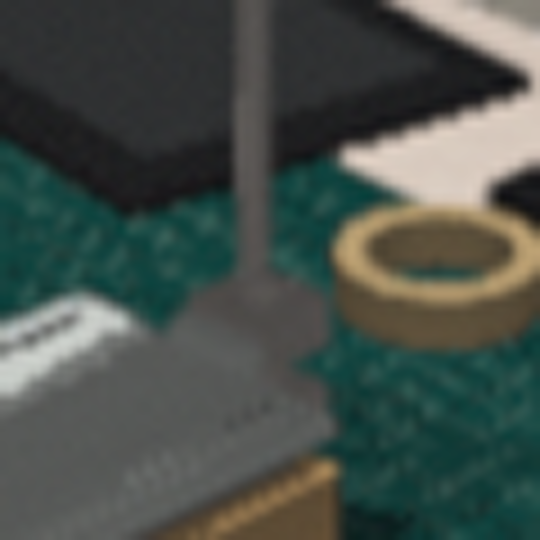

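```bash
python3 - <<'E'
from h import *
np.set_printoptions(precision=4,suppress=True)
I=[0,0,0,1]
f=lambda a,b:(255+(a+.5)/5-.5,140+(b+.5)/5-.5)
def tl(p,z):
    o,d=wray(*f(*p),np.zeros(3),I); return o+d*(z-o[2])/d[2]
zb=.1985-.08
c=[tl(p,zb) for p in [(193,162),(398,160),(398,357),(195,360)]]; print(np.array(c),'mean',np.mean(c,0))
print('chamfer L,R,top',tl((241,255),zb),tl((347,255),zb),tl((294,210),zb))
print('rod bottom near edge',tl((303,245),.108),tl((303,252),.108))
E
```

```text
[[ 0.0193 -0.0195  0.1185]
 [ 0.0196  0.0161  0.1185]
 [-0.017   0.0168  0.1185]
 [-0.0175 -0.0199  0.1185]] mean [ 0.0011 -0.0016  0.1185]
chamfer L,R,top [ 0.0023 -0.0113  0.1185] [0.0023 0.0074 0.1185] [ 0.0106 -0.0019  0.1185]
rod bottom near edge [ 0.0074 -0.0004  0.108 ] [ 0.0061 -0.0004  0.108 ]
```

The x offset is within 1 mm, and in y the mouth is about 1.4 mm to the left. I'll shift by that and enter the bore.

```bash
python3 -m handwheel '[[[0,-0.0014,0,0,0,0,0],[0,-0.0014,0.005,0,0,0,0],[0,-0.0014,0.011,0,0,0,0],[0,-0.0014,0.017,0,0,0,0],[0,-0.0014,0.022,0,0,0,0],[0,-0.0014,0.022,0,0,0,0]]]'
python3 - <<'E'
from h import *
import cv2
np.set_printoptions(precision=4,suppress=True)
o=manip.get_obs();P,Q=o['position'],o['ee_rot'];print(P,Q,o['ft_force'])
im=manip.camera("wrist")
cv2.imwrite("pics/w10c.png",cv2.resize(im[150:270,255:375],None,fx=5,fy=5,interpolation=cv2.INTER_CUBIC))
E
```

```text
clock: 12.48
position: [0.6022, 0.1261, 0.1762]
ee_rot: [-0.024, 1.0, 0.0, -0.0]
ft_force: [0.5, -0.7, -1.0]
grip_width: 0.118
[0.6022 0.1261 0.1762] [-0.0235  0.9997  0.0005 -0.0003] [ 0.5191 -0.7171 -0.9693]
```

View pics/w10c.png

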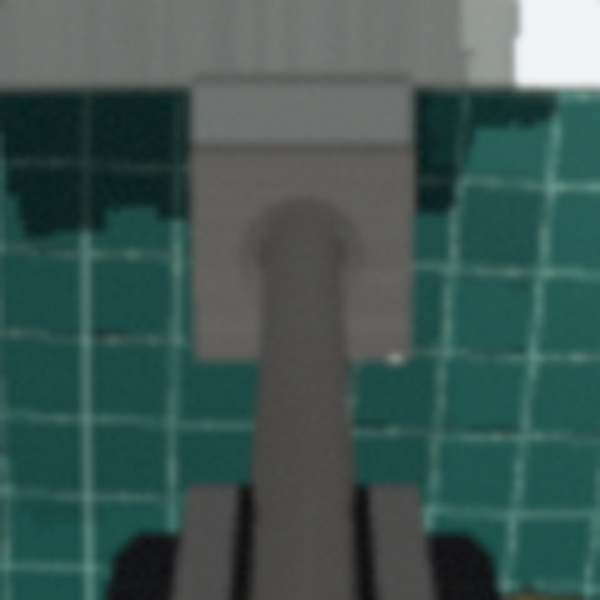

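The rod is inside the lid's bore and centred, with no contact force. I'm going on through the lower bushing.

```bash
python3 -m handwheel '[[[0,0,0.006,0,0,0,0],[0,0,0.012,0,0,0,0],[0,0,0.018,0,0,0,0],[0,0,0.024,0,0,0,0],[0,0,0.027,0,0,0,0]]]'
python3 -m handwheel '[[[0,0,0.003,0,0,0,0],[0,0,0.006,0,0,0,0],[0,0,0.009,0,0,0,0]]]'
```

```text
clock: 13.15
position: [0.6023, 0.1262, 0.1492]
ee_rot: [-0.023, 1.0, 0.001, -0.0]
ft_force: [0.7, -0.7, -0.9]
grip_width: 0.119
clock: 13.52
position: [0.6025, 0.1262, 0.1406]
ee_rot: [-0.023, 1.0, 0.001, 0.0]
ft_force: [0.1, -0.2, -1.0]
grip_width: 0.116
```

Bottom at about 32 mm with no contact force, so 13 to 14 mm more to go.

```bash
python3 -m handwheel '[[[0,0,0.004,0,0,0,0],[0,0,0.008,0,0,0,0],[0,0,0.012,0,0,0,0],[0,0,0.014,0,0,0,0],[0,0,0.014,0,0,0,0],[0,0,0.014,0,0,0,0]]]'
python3 - <<'E'
from h import *
import cv2
np.set_printoptions(precision=4,suppress=True)
im=manip.camera("side"); cv2.imwrite("pics/side11.png",im)
cv2.imwrite("pics/s11c.png",cv2.resize(im[150:230,250:350],None,fx=7,fy=7,interpolation=cv2.INTER_CUBIC))
cv2.imwrite("pics/w11.png",manip.camera("wrist"))
o=manip.get_obs();print(o['clock'],o['position'],o['ee_rot'],o['ft_force'])
E
```

```text
clock: 14.28
position: [0.6025, 0.1262, 0.1268]
ee_rot: [-0.023, 1.0, 0.001, 0.0]
ft_force: [0.5, 0.8, -0.7]
grip_width: 0.116
14.375 [0.6025 0.1262 0.1269] [-0.0235  0.9997  0.0007  0.0002] [-0.3351 -0.0816 -0.8488]
```

View pics/s11c.png

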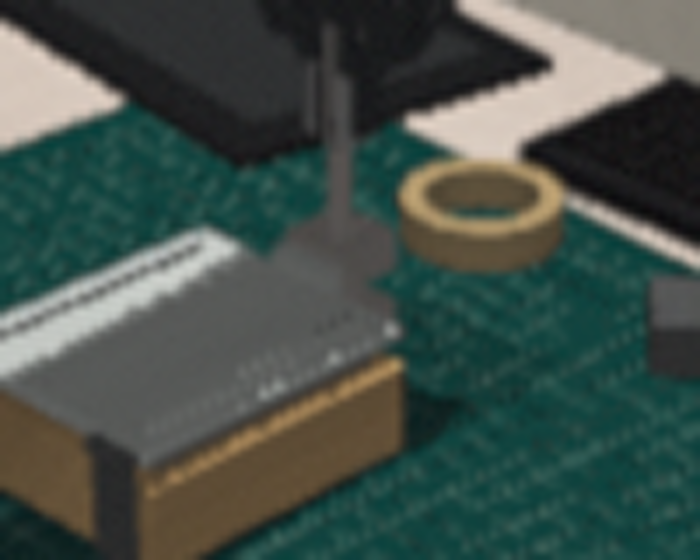

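View pics/w11.png

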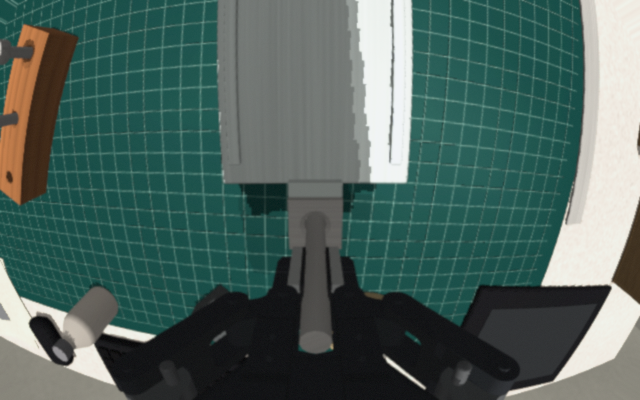

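The lid is level and the rod is upright in the bushing. Its top is at (315,342), the same spot as at the grasp, so it has not slipped. It has gone through both bores with no contact force, and its end is about 18 mm above the desk. I'll let it settle for half a second and hand in.

```bash
python3 -m handwheel '[[[0,0,0,0,0,0,0],[0,0,0,0,0,0,0],[0,0,0,0,0,0,0],[0,0,0,0,0,0,0]]]' && python3 -c "
from workcell import manip
import numpy as np
print(np.abs(manip.get_obs()['joint_velocities']).max()); print(manip.hand_in())"
```

```text
clock: 14.88
position: [0.6024, 0.1262, 0.1267]
ee_rot: [-0.023, 1.0, 0.001, 0.0]
ft_force: [-0.3, -0.8, -0.4]
grip_width: 0.119
0.0012695704964161608
the job is handed in; nothing more can be done
None
```

I pressed the lid shut onto its stop, then took the long rod out of the stand and threaded it down through both bushings. I handed the job in at about 15 s, with the rod still gripped at 80 N, upright and still.

**Lid:** the fingertip was at 66.5 mm and the force had risen to 52 N when I stopped pressing. The later pictures show the lid level.

**Rod:** its lower end is about 18 mm above the desk, 12 mm below the lower bushing. That figure comes from the grip geometry, because no camera could see the rod's end under the block.
- It met no contact force on the way down, and the wrist force at the end was under 1 N.
- It sits in the same place in the wrist picture as when I gripped it, so it has not slipped.

**Disagreements:** my camera readings of the bushing's x position differed by up to 9 mm (top 0.605 m, side 0.598 m, wrist 0.596 m). I settled it with close-up wrist views just above the mouth, and the rod then entered without touching. Measured tool positions also drifted a few mm just after moves, so I let the arm settle before the later readings.

I saw nothing else moved in the pictures I took, but I did not check each item on the desk at the end.

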